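# Push the powder tin down the freshly painted guide lane

## Robot

A 6-joint arm with a two-finger parallel gripper is mounted at the origin on the work surface; the furniture and walls round the work are solid. World frame = base frame: x ahead of the robot, y to its left, z up, the work surface at z = 0. Lengths are in m, angles in rad, forces in N, time in s.
With the tool pointing down it reaches from about 0.35 to 0.875 m from the base axis. Payload 4.2 kg.
Tool frame: the origin (TCP) lies midway between the tips of the shut fingers; the grasp point (between the pads) lies 19 mm behind it; x points along the fingers, y is the direction in which the jaws open and shut, and the axes are right-handed (so a half turn about x gives the same grasp; the last joint's range is limited). The gripper opens to 85 mm and grips with 20 to 120 N. Pads are 22 mm wide; open, the fingers measure 114 mm over their backs; the gripper's body (76 mm by 85 mm) begins 54 mm behind the grasp point. The pads swing forward as they close: fully open they stand 13 mm farther back than shut.
Start: joints at [1.475, 0.385, 0.008, 0, -1.194, -0.259], TCP at [0.217, 0.586, 0.231] pointing down, gripper open.
Joint ranges: [-3.14, 3.14], [-1.21, 2.06], [-1.07, 1.41], [-3.16, 2.05], [-2.99, -0.16], [-3.1, 3.1]. Speed limits (rad/s): [2.79, 2.79, 3.14, 3.14, 3.14, 3.14].

## Interface

Orientations are given as a 3x3 rotation matrix whose columns are the frame's x, y, z axes.
In Python, from rig import r gives the robot as it stands. The module is installed in compiled form; this text tells all that it offers.
- The arm moves only by the shell command python3 -m inch 'ROWS' [FORCE]. ROWS is JSON, a list of rows, each an object of numbers: "rx", "ry", "rz": the turn, a rotation vector about the tool's x, y, z scaled (see below); "x", "y", "z": the shift along the tool's x, y, z scaled (see below); "grip": the opening, from 0 (shut) to 1 (fully open). A call has 1 to 10 rows; each row is the pose to reach, as a shift and turn from the pose commanded when the call began, along the tool's axes at that moment; what a row does not reach only later rows make up. The controller multiplies each number of a shift by 12 cm and each number of a turn by 60 degrees. A row lasts 1/12 s, in which the tool goes at most 41.7 mm and 7.16 degrees, less where a joint would pass 70% of its speed; a pose out of reach is approached as far as the arm can. A call with a number of a shift or a turn outside -1 to 1 is refused whole. A call with a gripper value outside its range is refused whole. The fingers move at their own pace and stop on an object; FORCE is the grip in N (left out, the last holds). Time passes only in rows, so rows that repeat a pose let the fingers close. It gives the time, the measured TCP pose, the force and the opening at its end, in the units of the state.
- r.state(): the state, without advancing time (a new reading comes with each control period).
- r.camera(name): name is "scene" or "top"; returns (picture, depth): 420x560x3 uint8, red, green, blue; 420x560 float32, m along the optical axis (not along the pixel's ray), 0 where there is no reading.
- r.get_calibration(name): a dict with "camera_matrix" (3x3 intrinsics, pixels), "dist_coeffs" ([k1, k2, p1, p2, k3] as OpenCV has them; the pictures are not rectified), "R" (3x3) and "t" (3): a world point X has camera coordinates R X + t. Camera axes: x right, y down, z forward; pixel columns grow to the right and rows downward; lengths in m; the calibration is good to about 2 mm. A picture is of the moment at which its call begins. get_calibration takes no time and is no camera call.
- r.sign_off(): hands the job in, once; it reports no verdict.
The state is a dict: "time_s": time; "q": joint angles; "joint_velocities": joint speeds; "joint_efforts": joint torques, N m; "eef_pos": TCP position; "eef_rot": TCP orientation; "wrist_force": force on the tool from outside, world axes, zero at the start; "torque": the same for the moment, N m; "opening": finger opening in m.
Only numpy, scipy, OpenCV 4.12 (cv2) and the standard library are available. Lean on these libraries where they do the work, as an engineer would, in place of code of your own. Each camera call takes 0.05 s, during which the arm holds its last target. There are 200 camera calls.

## Task

Push the green powder tin with the fingers across the table and down the lane between the two yellow guide rails until it stands squarely up against the black rubber stop at the end, then leave it there. The rails are freshly painted, so nothing may touch either of them. Do not lift or tip the tin, and leave the sand cores beside the lane where they stand.

Things in the scene. Friction and masses are not known exactly. Their poses are not given: they have to be found in the camera images.
- lane: Guide lane fixed to the table. Origin on the table in the middle of the open mouth; +x down the lane to the stop, +y towards the far rail, z up. Clear width 158 mm (rails' inner faces at y = +79 and -79 mm). The stop, a dark steel bar 40 mm high with a black rubber pad, closes the end: pad face at x = 220 mm, square to the lane. No floor or sill: the tin slides on the table.
- rail_far: Yellow guide rail on the far side of the lane (+y of the lane): bar 238 mm long, 14 mm thick, 26 mm high, with two 4 mm thick fixing lugs reaching 28 mm outward from the bar's middle line. Freshly painted: not to be touched. Origin on the table at the middle of the bar; its axes are those of the lane.
- rail_near: Yellow guide rail on the robot's side of the lane (-y of the lane), the mirror image of the far one. Freshly painted: not to be touched. Origin on the table at the middle of the bar; its axes are those of the lane.
- tin_mid (a point): Middle of the loose green metal tin, half-way up (30 mm above the table). x along its 100 mm side, y along its 140 mm side, z up; 61 mm high, lid fixed. In the lane its +x side leads, so its 140 mm side lies across with 9 mm free on either side; against the stop this point is 172 mm from the mouth. Starts before the mouth, 20 to 60 mm to the lane's +y side, turned up to 0.25 rad.
- tin: The same tin, 0.2 to 0.45 kg: origin at the centre of its underside, 1 mm to the -x side of tin_mid; same axes. Body 96 x 136 mm; the lid's rim, 50 to 61 mm up, stands 2 mm proud all round (100 x 140 mm), with a small lip a few mm more on its -x side.
- hose (a point): A fixed red coiled air hose, to be kept clear of: this point is in the middle of its thick lower coil. The coil is 75 mm thick and lies along world y from 120 mm left of the robot's middle plane to 60 mm right of it, at world x 320 to 405 mm, up to 160 mm high; from there it climbs away to x 590, y 300 mm, height 310 mm, and hangs from the ceiling at x 625, y 320 mm.
- core_bottle: Loose sand core shaped like a small bottle, 42 mm across, 70 mm tall, standing beyond the far rail; origin at the centre of its underside.
- core_rod: Loose plain round sand core, 28 mm across, 78 mm tall, standing beyond the far rail; origin at the centre of its underside.
- core_stepped: Loose stepped sand core, 44 mm across, 55 mm tall, standing outside the near rail; origin at the centre of its underside.

How it is judged:
By the outcome, as a careful person would: the job done as asked, in the order asked, and still so for the second after the job is handed in, with the robot touching nothing.
It also fails if it takes over 51 s, if anything falls off the work surface, if the arm or the gripper's body presses on something with over 40 N, if the wrist force passes 120 N, or if a joint passes its speed limit or range.

## Working session

There is one attempt and no reset: what is moved stays moved. The work goes in short steps, Python scripts to look and compute and a shell command to move; the robot and the scene stay as the last step left them, time stands still between calls to the robot, and variables do not carry over. Pictures are saved under pics/ and viewed, about 8 in all and at most 12, crops included, and the job is handed in when it is done.

```bash
mkdir -p pics
python3 - <<'E'
from rig import r
import cv2,numpy as np
s=r.state();print(s['time_s'],s['eef_pos'],np.round(s['eef_rot'],3).tolist(),s['opening'])
for n in('scene','top'):
    p,d=r.camera(n);np.savez(f'{n}0.npz',p=p,d=d);cv2.imwrite(f'pics/{n}0.png',p[...,::-1])
    c=r.get_calibration(n);print(n,np.round(c['camera_matrix'],1).tolist(),c['dist_coeffs'],np.round(-np.array(c['R']).T@c['t'],3),np.round(c['R'],2).tolist())
E
```

```text
0.0 [0.21691261 0.58553662 0.23019315] [[-0.001, -0.348, -0.938], [-0.002, -0.938, 0.348], [-1.0, 0.002, -0.0]] 0.08552187583855071
scene [[382.2, 0.0, 274.7], [0.0, 382.2, 209.0], [0.0, 0.0, 1.0]] [-0.01693679  0.          0.          0.          0.        ] [ 0.879 -0.223  0.838] [[0.27, 0.96, 0.01], [0.86, -0.23, -0.44], [-0.43, 0.13, -0.9]]
top [[539.4, 0.0, 273.3], [0.0, 539.4, 213.7], [0.0, 0.0, 1.0]] [-0.03103473  0.          0.          0.          0.        ] [ 0.28  -0.116  1.093] [[-0.11, -0.99, -0.0], [-0.97, 0.11, -0.23], [0.22, -0.03, -0.97]]
```

View pics/scene0.png

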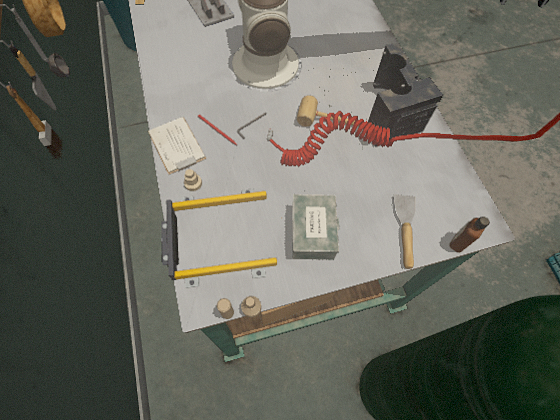

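View pics/top0.png

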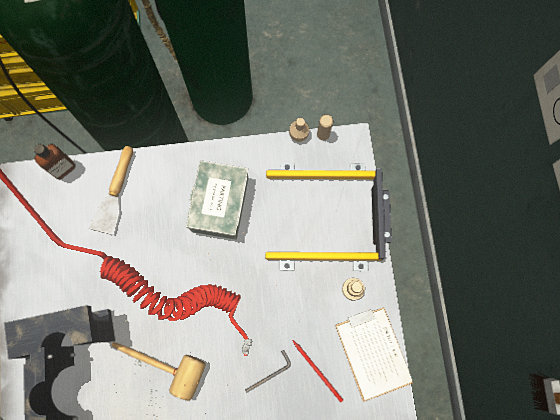

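Scene: tin at about (316,226), lane opening towards it with rails at rows ~200 and ~268, and the stop at column ~170. Top: tin at about (218,199), rails at rows ~174 and ~256 (cols 266–380), two cores beyond the far rail at (300,130) and (325,127), stepped core at (353,289).

```bash
cat > h.py <<'E'
import cv2,numpy as np
from rig import r
def ray(n,uv,z):
    c=r.get_calibration(n);R=np.array(c['R']);t=np.array(c['t'])
    u=cv2.undistortPoints(np.array(uv,float).reshape(-1,1,2),np.array(c['camera_matrix']),np.array(c['dist_coeffs'])).reshape(-1,2)
    d=np.c_[u,np.ones(len(u))]@R; o=-R.T@t
    return o+d*((z-o[2])/d[:,2])[:,None]
def proj(n,X):
    c=r.get_calibration(n);return cv2.projectPoints(np.array(X,float).reshape(-1,1,3),cv2.Rodrigues(np.array(c['R']))[0],np.array(c['t']),np.array(c['camera_matrix']),np.array(c['dist_coeffs']))[0].reshape(-1,2)
def comps(m,a=60):
    m=cv2.morphologyEx(m.astype(np.uint8),cv2.MORPH_OPEN,np.ones((3,3)))
    k,l,s,c=cv2.connectedComponentsWithStats(m);return [(l==i) for i in range(1,k) if s[i,4]>a]
def height(n,d):
    v,u=np.mgrid[:420,:560];c=r.get_calibration(n);R=np.array(c['R']);t=np.array(c['t'])
    q=cv2.undistortPoints(np.stack([u,v],-1).reshape(-1,1,2).astype(float),np.array(c['camera_matrix']),np.array(c['dist_coeffs'])).reshape(-1,2)
    X=(np.c_[q,np.ones(len(q))]*d.reshape(-1,1)-t)@R
    return X.reshape(420,560,3)
def rails(n,p):
    h=cv2.cvtColor(p,cv2.COLOR_RGB2HSV);m=(abs(h[...,0].astype(int)-25)<6)&(h[...,1]>190)&(h[...,2]>110);m[:110]=0
    out=[]
    for c in comps(m):
        v,u=np.nonzero(c);out.append((len(u),np.array(cv2.boxPoints(cv2.minAreaRect(np.c_[u,v].astype(np.float32))))))
    return out
def tin(n,p,d,draw=None):
    X=height(n,d)
    m=(X[...,2]>.053)&(X[...,2]<.07)&(d>0)&(X[...,0]>.42)&(X[...,0]<.85)&(X[...,1]<.3)
    c=max(comps(m),key=lambda c:c.sum());v,u=np.nonzero(c)
    P=ray(n,np.c_[u,v],.061)[:,:2]
    return cv2.minAreaRect((P*1000).astype(np.float32)),c.sum()
E
python3 - <<'E'
from h import *
np.set_printoptions(precision=4,suppress=True)
for n in('scene','top'):
    f=np.load(n+'0.npz');p,d=f['p'],f['d']
    print(n,'TCP px',proj(n,[r.state()['eef_pos'],[0,0,0],[.36,.0,.1]]).round(0).tolist())
    for a,b in rails(n,p):
        print(a,b.round(0).tolist(),ray(n,b,.026)[:,:2].round(4).tolist())
    X=height(n,d);print('tin',tin(n,p,d))
    print({'scene':X[226,316],'top':X[199,218]}[n])
E
```

```text
scene TCP px [[517.0, 9.0], [265.0, 63.0], [304.0, 136.0]]
97 [[173.0, 203.0], [199.0, 200.0], [199.0, 203.0], [173.0, 206.0]] [[0.4136, -0.3381], [0.4213, -0.2758], [0.431, -0.2766], [0.4233, -0.3385]]
165 [[174.0, 272.0], [205.0, 266.0], [206.0, 273.0], [175.0, 279.0]] [[0.5844, -0.3612], [0.5882, -0.294], [0.6036, -0.2941], [0.5997, -0.3607]]
tin (((563.7966918945312, -33.449241638183594), (103.55122375488281, 141.70034790039062), 73.37975311279297), np.int64(2616))
[ 0.5746 -0.035   0.061 ]
top TCP px [[-174.0, 430.0], [229.0, 497.0], [205.0, 301.0]]
540 [[267.0, 176.0], [267.0, 171.0], [374.0, 171.0], [374.0, 176.0]] [[0.6063, -0.1398], [0.617, -0.141], [0.5916, -0.3612], [0.5809, -0.3595]]
622 [[266.0, 253.0], [377.0, 253.0], [377.0, 258.0], [266.0, 258.0]] [[0.4471, -0.1198], [0.4215, -0.3403], [0.4115, -0.3387], [0.4371, -0.1187]]
tin (((563.7716064453125, -35.34149169921875), (104.16053009033203, 140.08949279785156), 73.7496109008789), np.int64(3474))
[ 0.5602 -0.0373  0.0585]
```

Run:
```python
from h import *
np.set_printoptions(precision=4,suppress=True)
for n in('scene','top'):
    f=np.load(n+'0.npz');p,d=f['p'],f['d'];h=cv2.cvtColor(p,cv2.COLOR_RGB2HSV)
    m=(abs(h[...,0].astype(int)-25)<8)&(h[...,1]>130)&(h[...,2]>60)
    m[:, :160]=0; m[:150]=0; m[300:]=0; m[:,385:]=0
    X=height(n,d);m&=(X[...,2]<.04)
    for c in comps(m,150):
        v,u=np.nonzero(c);top=abs(X[v,u,2]-.026)<.006
        P=ray(n,np.c_[u,v],.026)[:,:2]*1000
        rc=cv2.minAreaRect(P.astype(np.float32));b=cv2.boxPoints(rc)
        print(n,len(u),u.min(),u.max(),v.min(),v.max(),'c',np.array(rc[0]),'size',np.array(rc[1]),rc[2])
    for nm,uv,z in ({'scene':[],'top':[('bottle',(300,120),.07),('rod',(326,118),.078),('step',(354,284),.055)]}[n]):
        print(nm,ray(n,[uv],z))
```

```text
scene 727 172 265 191 210 c [ 436.4456 -229.6287] size [224.2963  21.9667] 83.085205078125
scene 783 174 276 258 278 c [ 604.4363 -250.3331] size [225.76    17.7777] 83.02743530273438
top 910 266 375 170 178 c [ 597.8607 -250.3623] size [225.7251  17.2895] 83.42015075683594
top 858 266 378 252 260 c [ 428.9019 -230.3865] size [223.9293  15.5945] 82.8472671508789
bottle [[ 0.7031 -0.2187  0.07  ]]
rod [[ 0.6981 -0.2706  0.078 ]]
step [[ 0.3633 -0.2808  0.055 ]]
```

```bash
python3 -m inch '[{"x":-1},{"x":-1},{"x":-1},{"x":-1}]' 20; python3 -m inch '[{"x":-1},{"x":-1},{"x":-1},{"x":-1}]'; python3 -m inch '[{"y":0.91,"z":-0.97},{"y":0.91,"z":-0.97},{"y":0.91,"z":-0.97},{"y":0.91,"z":-0.97},{"y":0.91,"z":-0.97}]'
```

```text
schema error: expected keys rx, ry, rz, x, y, z, grip
schema error: expected keys rx, ry, rz, x, y, z, grip
schema error: expected keys rx, ry, rz, x, y, z, grip
```

```bash
python3 -m inch '[{"rx":0,"ry":0,"rz":0,"x":-1,"y":0,"z":0,"grip":0.65},{"rx":0,"ry":0,"rz":0,"x":-1,"y":0,"z":0,"grip":0.65},{"rx":0,"ry":0,"rz":0,"x":-1,"y":0,"z":0,"grip":0.65},{"rx":0,"ry":0,"rz":0,"x":-1,"y":0,"z":0,"grip":0.65}]' 20; python3 -m inch '[{"rx":0,"ry":0,"rz":0,"x":-1,"y":0,"z":0,"grip":0.65},{"rx":0,"ry":0,"rz":0,"x":-1,"y":0,"z":0,"grip":0.65},{"rx":0,"ry":0,"rz":0,"x":-1,"y":0,"z":0,"grip":0.65},{"rx":0,"ry":0,"rz":0,"x":-1,"y":0,"z":0,"grip":0.65}]'
```

```text
time_s: 0.43
eef_pos: [0.2185, 0.5885, 0.3606]
eef_rot: [[0.005, -0.347, -0.938], [0.015, -0.938, 0.347], [-1.0, -0.016, 0.0]]
wrist_force: [1.0, 0.2, 1.7]
opening: 0.0556
time_s: 0.77
eef_pos: [0.2183, 0.5869, 0.4799]
eef_rot: [[0.005, -0.348, -0.937], [0.014, -0.937, 0.348], [-1.0, -0.015, 0.0]]
wrist_force: [0.4, -0.6, 1.1]
opening: 0.0554
```

Works. Cross above the hose on its base side.

```bash
for i in 1 2; do python3 -m inch '[{"rx":0,"ry":0,"rz":0,"x":0,"y":0.91,"z":-0.97,"grip":0.65},{"rx":0,"ry":0,"rz":0,"x":0,"y":0.91,"z":-0.97,"grip":0.65},{"rx":0,"ry":0,"rz":0,"x":0,"y":0.91,"z":-0.97,"grip":0.65},{"rx":0,"ry":0,"rz":0,"x":0,"y":0.91,"z":-0.97,"grip":0.65},{"rx":0,"ry":0,"rz":0,"x":0,"y":0.91,"z":-0.97,"grip":0.65}]'|sed -n 1,3p; done
for i in 1 2; do python3 -m inch '[{"rx":0,"ry":0,"rz":0,"x":0,"y":0.66,"z":-0.87,"grip":0.65},{"rx":0,"ry":0,"rz":0,"x":0,"y":0.66,"z":-0.87,"grip":0.65},{"rx":0,"ry":0,"rz":0,"x":0,"y":0.66,"z":-0.87,"grip":0.65},{"rx":0,"ry":0,"rz":0,"x":0,"y":0.66,"z":-0.87,"grip":0.65},{"rx":0,"ry":0,"rz":0,"x":0,"y":0.66,"z":-0.87,"grip":0.65}]'; done
cat >> h.py <<'E'
LX=np.array([-.1201,-.9928,0]);LY=np.array([.9928,-.1201,0]);M=np.array([.5295,-.1288,0])
def lane(p): d=np.asarray(p,float)-M; return np.array([d@LX,d@LY,d[2]])*1000
def to(l): # lane target mm -> tool units
    s=r.state();W=M+LX*l[0]/1e3+LY*l[1]/1e3+np.array([0,0,l[2]/1e3]);R=np.array(s['eef_rot'])
    print('at lane',lane(s['eef_pos']).round(1),'t',s['time_s'],'shift',(R.T@(W-s['eef_pos'])/.12).round(3),'tool y,z yaw rel lane',[round(float(np.degrees(np.arctan2(R[:,i]@LY,R[:,i]@LX))),1) for i in(1,2)],'q',np.round(s['q'],2),'F',np.round(s['wrist_force'],1))
E
python3 -c "
from h import *
to([-98,130,300])"
```

```text
time_s: 1.18
eef_pos: [0.2901, 0.4383, 0.4733]
eef_rot: [[0.002, -0.351, -0.936], [0.002, -0.936, 0.351], [-1.0, -0.002, -0.001]]
time_s: 1.6
eef_pos: [0.3608, 0.2961, 0.4722]
eef_rot: [[0.001, -0.352, -0.936], [0.0, -0.936, 0.352], [-1.0, -0.001, -0.001]]
time_s: 2.02
eef_pos: [0.4308, 0.1884, 0.4706]
eef_rot: [[-0.001, -0.351, -0.936], [-0.001, -0.936, 0.351], [-1.0, 0.001, 0.001]]
wrist_force: [-0.3, -0.7, 0.2]
opening: 0.0554
time_s: 2.43
eef_pos: [0.5011, 0.079, 0.47]
eef_rot: [[-0.002, -0.35, -0.937], [-0.001, -0.937, 0.35], [-1.0, 0.001, 0.002]]
wrist_force: [-0.6, -0.3, -0.5]
opening: 0.0555
at lane [-202.9  -53.1  470. ] t 2.4333 shift [ 1.414  0.49  -1.691] tool y,z yaw rel lane [-13.6, -103.6] q [ 0.48  0.11  0.22 -0.   -1.68  0.74] F [-0.6 -0.3 -0.5]
```

```bash
python3 -m inch '[{"rx":0,"ry":0,"rz":0,"x":0.3,"y":0.25,"z":-0.85,"grip":0.65},{"rx":0,"ry":0,"rz":0,"x":0.3,"y":0.25,"z":-0.85,"grip":0.65},{"rx":0,"ry":0,"rz":0,"x":0.3,"y":0.25,"z":-0.85,"grip":0.65},{"rx":0,"ry":0,"rz":0,"x":0.3,"y":0.25,"z":-0.85,"grip":0.65}]' >/dev/null; python3 -m inch '[{"rx":-0.1,"ry":0,"rz":0,"x":0.9,"y":0.25,"z":-0.85,"grip":0.65},{"rx":-0.227,"ry":0,"rz":0,"x":0.9,"y":0.25,"z":-0.85,"grip":0.65},{"rx":-0.227,"ry":0,"rz":0,"x":0.9,"y":0.25,"z":-0.85,"grip":0.65},{"rx":-0.227,"ry":0,"rz":0,"x":0.9,"y":0.25,"z":-0.85,"grip":0.65},{"rx":-0.227,"ry":0,"rz":0,"x":0.9,"y":0.25,"z":-0.85,"grip":0.65}]'
python3 - <<'E'
from h import *
to([-98,128,15])
for n in ['scene','top']:
    p,d=r.camera(n);cv2.imwrite(f'pics/{n}1.png',p[...,::-1])
E
```

```text
time_s: 3.18
eef_pos: [0.6705, -0.0465, 0.3195]
eef_rot: [[-0.012, -0.117, -0.993], [0.0, -0.993, 0.117], [-1.0, 0.001, 0.012]]
wrist_force: [-0.1, 0.0, -1.3]
opening: 0.0557
at lane [-98.6 130.1 319.5] t 3.1833 shift [ 2.537e+00  2.000e-03 -1.300e-02] tool y,z yaw rel lane [0.2, -89.8] q [ 0.17  0.44  0.3  -0.   -1.45  1.28] F [-0.1  0.  -1.3]
```

View pics/scene1.png

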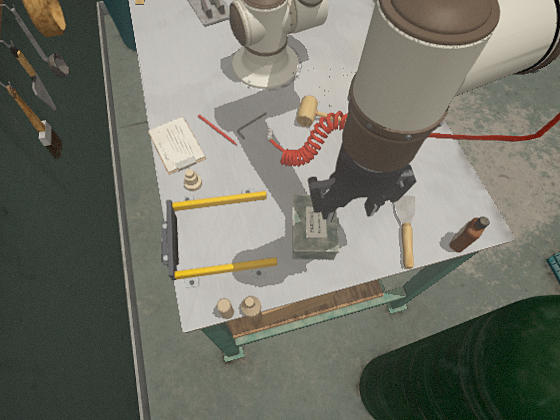

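Gripper (open fingers at ~(345,200)) stands above and beyond the tin's far side; hose is clear. Descend and push sideways.

```bash
for i in 1 2; do python3 -m inch '[{"rx":0,"ry":0,"rz":0,"x":1,"y":0,"z":-0.01,"grip":0.65},{"rx":0,"ry":0,"rz":0,"x":1,"y":0,"z":-0.01,"grip":0.65},{"rx":0,"ry":0,"rz":0,"x":1,"y":0,"z":-0.01,"grip":0.65},{"rx":0,"ry":0,"rz":0,"x":1,"y":0,"z":-0.01,"grip":0.65}]'|tail -2;done; python3 -m inch '[{"rx":0,"ry":0,"rz":0,"x":0.25,"y":0,"z":0,"grip":0.65},{"rx":0,"ry":0,"rz":0,"x":0.53,"y":0,"z":0,"grip":0.65},{"rx":0,"ry":0,"rz":0,"x":0.53,"y":0,"z":0,"grip":0.65}]'
python3 - <<'E'
from h import *
to([-98,81,15])
p,d=r.camera('top');print(tin('top',p,d))
E
```

```text
wrist_force: [-0.7, 0.7, -1.4]
opening: 0.0557
wrist_force: [-1.1, -1.0, -2.2]
opening: 0.0557
time_s: 4.2
eef_pos: [0.6717, -0.047, 0.0222]
eef_rot: [[-0.005, -0.116, -0.993], [-0.0, -0.993, 0.116], [-1.0, 0.001, 0.005]]
wrist_force: [-0.7, 0.4, -1.3]
opening: 0.0553
at lane [-98.3 131.3  22.2] t 4.2 shift [0.062 0.001 0.419] tool y,z yaw rel lane [0.2, -89.8] q [ 0.17  0.66 -0.09 -0.   -0.83  1.29] F [-0.7  0.4 -1.3]
(((563.6346435546875, -35.77630615234375), (103.14936828613281, 140.36517333984375), 73.56358337402344), np.int64(3466))
```

```bash
python3 -m inch '[{"rx":0,"ry":0,"rz":0,"x":0.04,"y":0,"z":0.06,"grip":0.65},{"rx":0,"ry":0,"rz":0,"x":0.04,"y":0,"z":0.12,"grip":0.65},{"rx":0,"ry":0,"rz":0,"x":0.04,"y":0,"z":0.17,"grip":0.65},{"rx":0,"ry":0,"rz":0,"x":0.04,"y":0,"z":0.22,"grip":0.65},{"rx":0,"ry":0,"rz":0,"x":0.04,"y":0,"z":0.26,"grip":0.65},{"rx":0,"ry":0,"rz":0,"x":0.04,"y":0,"z":0.3,"grip":0.65},{"rx":0,"ry":0,"rz":0,"x":0.04,"y":0,"z":0.34,"grip":0.65},{"rx":0,"ry":0,"rz":0,"x":0.04,"y":0,"z":0.37,"grip":0.65},{"rx":0,"ry":0,"rz":0,"x":0.04,"y":0,"z":0.4,"grip":0.65},{"rx":0,"ry":0,"rz":0,"x":0.04,"y":0,"z":0.4,"grip":0.65}]'
python3 - <<'E'
from h import *
to([-98,81,15])
for n in ['top','scene']:
    p,d=r.camera(n);cv2.imwrite(f'pics/{n}2.png',p[...,::-1])
    t,k=tin(n,p,d);print(n,t,k,lane(np.r_[np.array(t[0])/1e3,0]))
E
```

```text
time_s: 5.08
eef_pos: [0.6245, -0.0425, 0.0188]
eef_rot: [[-0.001, -0.117, -0.993], [-0.0, -0.993, 0.117], [-1.0, 0.0, 0.001]]
wrist_force: [1.0, 0.1, 0.0]
opening: 0.0556
at lane [-97.1  83.9  18.8] t 5.0833 shift [ 0.032 -0.008  0.024] tool y,z yaw rel lane [0.2, -89.8] q [ 0.19  0.6  -0.22 -0.   -0.75  1.26] F [1.  0.1 0. ]
top ((542.3818359375, -39.71726989746094), (104.46471405029297, 141.39051818847656), 80.07504272460938) 3516 [-89.98844294   2.09025083   0.        ]
scene ((526.7015991210938, -61.197540283203125), (60.887359619140625, 126.78257751464844), 73.83831787109375) 997 [-66.77963406 -10.8973078    0.        ]
```

View pics/top2.png

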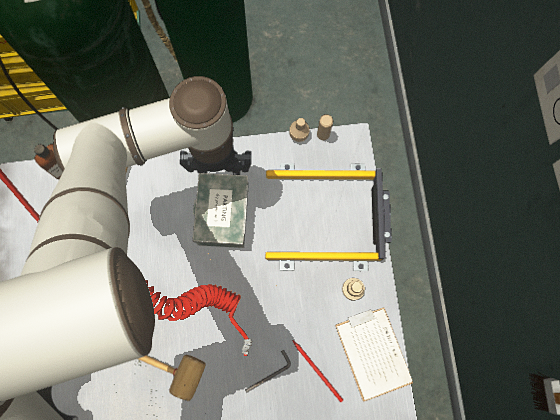

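The tin (218,211) is nearly square (3° left), y ≈ +2 mm; fingers touch its far side. A few mm more, then back off and go round behind it.

```bash
python3 -m inch '[{"rx":0,"ry":0,"rz":0,"x":0,"y":0,"z":0.02,"grip":0.65},{"rx":0,"ry":0,"rz":0,"x":0,"y":0,"z":0.035,"grip":0.65},{"rx":0,"ry":0,"rz":0,"x":0,"y":0,"z":0.035,"grip":0.65}]' | sed -n 2,4p; python3 -c "
from h import *
to([-98,81,15])"; python3 -m inch '[{"rx":0,"ry":0,"rz":0,"x":0,"y":0,"z":-0.1,"grip":0.65},{"rx":0,"ry":0,"rz":0,"x":0,"y":0,"z":-0.3,"grip":0.65},{"rx":0,"ry":0,"rz":0,"x":-0.3,"y":-0.2,"z":-0.3,"grip":1},{"rx":0,"ry":0,"rz":0,"x":-0.6,"y":-0.5,"z":-0.3,"grip":1},{"rx":0,"ry":0,"rz":0,"x":-0.9,"y":-0.8,"z":-0.3,"grip":1},{"rx":0,"ry":0,"rz":0,"x":-1,"y":-0.9,"z":-0.2,"grip":1},{"rx":0,"ry":0,"rz":0,"x":-1,"y":-0.9,"z":-0.2,"grip":1}]' >/dev/null
python3 - <<'E'
from h import *
to([-185,0,130])
p,d=r.camera('top')
t,k=tin('top',p,d);print(t,k,lane(np.r_[np.array(t[0])/1e3,0]))
E
```

```text
eef_pos: [0.6205, -0.0421, 0.0185]
eef_rot: [[-0.001, -0.117, -0.993], [-0.0, -0.993, 0.117], [-1.0, 0.0, 0.001]]
wrist_force: [0.2, 0.2, 0.0]
at lane [-97.1  80.   18.5] t 5.4333 shift [ 0.029 -0.008 -0.009] tool y,z yaw rel lane [0.2, -89.8] q [ 0.19  0.6  -0.23 -0.   -0.74  1.26] F [0.2 0.2 0. ]
at lane [-210.2  106.2  145.4] t 6.0167 shift [0.118 0.202 0.888] tool y,z yaw rel lane [0.5, -89.5] q [ 0.35  0.51 -0.01  0.   -1.04  1.11] F [-0.1 -0.4  0.6]
((538.2022094726562, -40.639408111572266), (103.63652801513672, 140.0084228515625), 81.10697174072266) 3521 [-88.57097098  -1.94853352   0.        ]
```

```bash
python3 -m inch '[{"rx":0.11,"ry":0,"rz":0,"x":0,"y":0.1,"z":0.3,"grip":1},{"rx":0.22,"ry":0,"rz":0,"x":0,"y":0.1,"z":0.6,"grip":1},{"rx":0.33,"ry":0,"rz":0,"x":0,"y":0.1,"z":0.9,"grip":1},{"rx":0.44,"ry":0,"rz":0,"x":0,"y":0.1,"z":0.9,"grip":1},{"rx":0.55,"ry":0,"rz":0,"x":0,"y":0.1,"z":0.9,"grip":1},{"rx":0.66,"ry":0,"rz":0,"x":0,"y":0.1,"z":0.9,"grip":1},{"rx":0.75,"ry":0,"rz":0,"x":0,"y":0.1,"z":0.9,"grip":1},{"rx":0.75,"ry":0,"rz":0,"x":0,"y":0.1,"z":0.9,"grip":1}]' >/dev/null;  python3 -m inch '[{"rx":0.11,"ry":0,"rz":0,"x":0,"y":0,"z":0,"grip":1},{"rx":0.22,"ry":0,"rz":0,"x":0,"y":0,"z":0,"grip":1},{"rx":0.33,"ry":0,"rz":0,"x":0,"y":0,"z":0,"grip":1},{"rx":0.44,"ry":0,"rz":0,"x":0,"y":0,"z":0,"grip":1},{"rx":0.55,"ry":0,"rz":0,"x":0,"y":0,"z":0,"grip":1},{"rx":0.66,"ry":0,"rz":0,"x":0,"y":0,"z":0,"grip":1},{"rx":0.745,"ry":0,"rz":0,"x":0,"y":0,"z":0,"grip":1},{"rx":0.745,"ry":0,"rz":0,"x":0,"y":0,"z":0,"grip":1}]' >/dev/null; python3 -c "
from h import *
to([-185,-2,20])"; python3 -m inch '[{"rx":0,"ry":0.11,"rz":0,"x":0,"y":0,"z":0,"grip":1},{"rx":0,"ry":0.22,"rz":0,"x":0,"y":0,"z":0,"grip":1},{"rx":0,"ry":0.27,"rz":0,"x":0,"y":0,"z":0,"grip":1},{"rx":0,"ry":0.27,"rz":0,"x":0,"y":0,"z":0,"grip":1}]'
python3 - <<'E'
from h import *
to([-185,-2,12])
for n in ['top','scene']:
    p,d=r.camera(n);cv2.imwrite(f'pics/{n}3.png',p[...,::-1])
E
```

```text
at lane [-192.1   -4.2  138. ] t 7.4 shift [ 0.983 -0.02  -0.058] tool y,z yaw rel lane [-89.5, -179.5] q [ 0.41  0.35 -0.3  -0.   -0.92 -0.52] F [-0.2  0.2 -0.1]
time_s: 7.73
eef_pos: [0.5484, 0.0639, 0.1372]
eef_rot: [[-0.034, -0.994, 0.1], [-0.281, 0.105, 0.954], [-0.959, 0.004, -0.283]]
wrist_force: [-0.6, 0.4, -0.9]
opening: 0.0857
at lane [-193.6   -4.4  137.2] t 7.7333 shift [ 1.021 -0.023  0.226] tool y,z yaw rel lane [-89.1, -179.1] q [ 0.53  0.4  -0.35  0.27 -1.01 -0.8 ] F [-0.6  0.4 -0.9]
```

View pics/scene3.png

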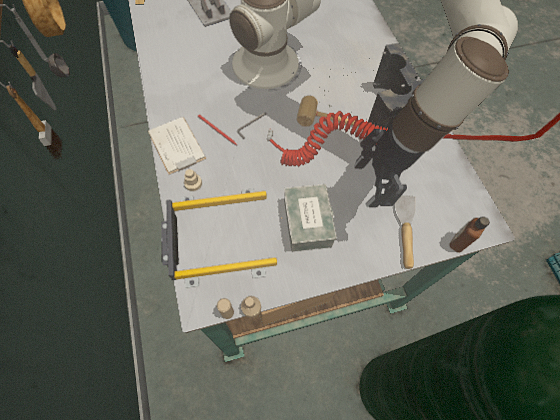

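Scene picture: gripper tips around (375–395,160–205) behind the tin (312,215); the loose scraper's blade is at about (403,205). Check it isn't underneath before descending.

Run:
```python
from h import *
for q in ray('scene',[(393,197),(412,197),(400,225),(407,262)],.01): print(lane(q).round(0))
for q in ray('top',[(90,230),(102,195),(115,235),(128,150)],.01): print(lane(q).round(0))
```

```text
[-312.  -37.   10.]
[-359.  -30.   10.]
[-307.   39.   10.]
[-296.  130.   10.]
[-361.  -35.   10.]
[-342.   40.   10.]
[-309.  -45.   10.]
[-294.  139.   10.]
```

```bash
python3 -m inch '[{"rx":0.015,"ry":0,"rz":0,"x":0.3,"y":-0.03,"z":0.25,"grip":1},{"rx":0.015,"ry":0,"rz":0,"x":0.6,"y":-0.03,"z":0.25,"grip":1},{"rx":0.015,"ry":0,"rz":0,"x":0.9,"y":-0.03,"z":0.25,"grip":1},{"rx":0.015,"ry":0,"rz":0,"x":1,"y":-0.03,"z":0.25,"grip":1},{"rx":0.015,"ry":0,"rz":0,"x":1,"y":-0.03,"z":0.25,"grip":1}]'; python3 -c "
from h import *
to([-150,-2,8])
to([-70,-1,8])"
```

```text
time_s: 8.25
eef_pos: [0.5493, 0.0551, 0.0122]
eef_rot: [[-0.039, -0.992, 0.123], [-0.279, 0.129, 0.951], [-0.959, 0.003, -0.282]]
wrist_force: [1.7, -0.0, -0.6]
opening: 0.0856
at lane [-185.    -2.4   12.2] t 8.25 shift [ 0.116 -0.006 -0.269] tool y,z yaw rel lane [-90.5, 179.5] q [ 0.5   0.56 -0.49  0.35 -0.72 -0.92] F [ 1.7 -0.  -0.6]
at lane [-185.    -2.4   12.2] t 8.25 shift [ 0.304 -0.02  -0.909] tool y,z yaw rel lane [-90.5, 179.5] q [ 0.5   0.56 -0.49  0.35 -0.72 -0.92] F [ 1.7 -0.  -0.6]
```

```bash
python3 -m inch '[{"rx":-0.008,"ry":0,"rz":0,"x":0.08,"y":0,"z":-0.2,"grip":1},{"rx":-0.008,"ry":0,"rz":0,"x":0.11,"y":0,"z":-0.28,"grip":1},{"rx":-0.008,"ry":0,"rz":0,"x":0.12,"y":0,"z":-0.33,"grip":1},{"rx":-0.008,"ry":0,"rz":0,"x":0.135,"y":0,"z":-0.37,"grip":1},{"rx":-0.008,"ry":0,"rz":0,"x":0.145,"y":0,"z":-0.41,"grip":1},{"rx":-0.008,"ry":0,"rz":0,"x":0.155,"y":0,"z":-0.45,"grip":1},{"rx":-0.008,"ry":0,"rz":0,"x":0.17,"y":-0.005,"z":-0.49,"grip":1},{"rx":-0.008,"ry":0,"rz":0,"x":0.18,"y":-0.005,"z":-0.53,"grip":1},{"rx":-0.008,"ry":0,"rz":0,"x":0.19,"y":-0.01,"z":-0.55,"grip":1},{"rx":-0.008,"ry":0,"rz":0,"x":0.19,"y":-0.01,"z":-0.55,"grip":1}]'
python3 - <<'E'
from h import *
to([-60,-1,9])
for n in ['top','scene']:
    p,d=r.camera(n);cv2.imwrite(f'pics/{n}4.png',p[...,::-1])
    t,k=tin(n,p,d);print(n,t,k,lane(np.r_[np.array(t[0])/1e3,0]))
E
```

```text
time_s: 9.08
eef_pos: [0.5445, -0.0116, 0.0118]
eef_rot: [[-0.031, -0.993, 0.115], [-0.277, 0.119, 0.953], [-0.96, -0.002, -0.279]]
wrist_force: [0.5, 1.1, 0.8]
opening: 0.0855
at lane [-118.1    0.8   11.8] t 9.0833 shift [ 0.158  0.016 -0.458] tool y,z yaw rel lane [-89.9, -180.0] q [ 0.39  0.54 -0.56  0.42 -0.65 -0.87] F [0.5 1.1 0.8]
top ((536.849609375, -65.88408660888672), (104.85435485839844, 137.75086975097656), 83.41700744628906) 3525 [-63.3456069   -0.25950901   0.        ]
scene ((537.7596435546875, -64.79203033447266), (104.70037841796875, 142.40704345703125), 83.367919921875) 2531 [-64.53909547   0.51281696   0.        ]
```

View pics/top4.png

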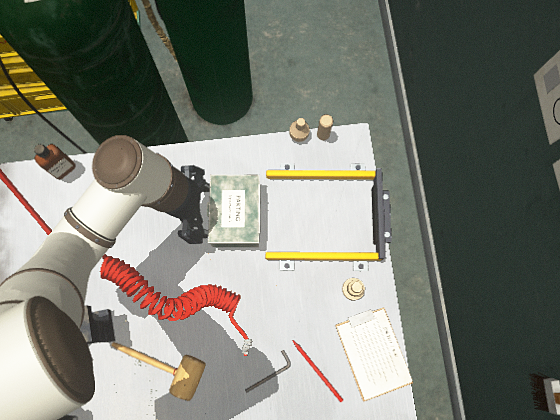

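Tin now square (83.4° vs lane 83.1°) and centred (y ≈ 0), front just before the mouth; fingers behind it. Push in.

```bash
python3 -m inch '[{"rx":0,"ry":0,"rz":0,"x":0.02,"y":0,"z":-0.056,"grip":1},{"rx":0,"ry":0,"rz":0,"x":0.035,"y":0,"z":-0.112,"grip":1},{"rx":0,"ry":0,"rz":0,"x":0.055,"y":0,"z":-0.168,"grip":1},{"rx":0,"ry":0,"rz":0,"x":0.07,"y":0,"z":-0.224,"grip":1},{"rx":0,"ry":0,"rz":0,"x":0.085,"y":0,"z":-0.28,"grip":1},{"rx":0,"ry":0,"rz":0,"x":0.1,"y":0,"z":-0.336,"grip":1},{"rx":0,"ry":0,"rz":0,"x":0.12,"y":0,"z":-0.392,"grip":1},{"rx":0,"ry":0,"rz":0,"x":0.135,"y":0,"z":-0.448,"grip":1},{"rx":0,"ry":0,"rz":0,"x":0.15,"y":0,"z":-0.504,"grip":1},{"rx":0,"ry":0,"rz":0,"x":0.165,"y":0,"z":-0.56,"grip":1}]'
python3 - <<'E'
from h import *
to([20,0,10])
for n in ['top','scene']:
    p,d=r.camera(n);cv2.imwrite(f'pics/{n}5.png',p[...,::-1])
    t,k=tin(n,p,d);print(n,t,k,lane(np.r_[np.array(t[0])/1e3,0]))
E
```

```text
time_s: 10.02
eef_pos: [0.5357, -0.0817, 0.0114]
eef_rot: [[-0.032, -0.993, 0.115], [-0.277, 0.119, 0.953], [-0.96, -0.001, -0.279]]
wrist_force: [0.6, 0.6, -1.3]
opening: 0.0857
at lane [-47.5   0.5  11.4] t 10.0167 shift [ 0.168  0.005 -0.537] tool y,z yaw rel lane [-89.9, -180.0] q [ 0.26  0.52 -0.62  0.48 -0.59 -0.81] F [ 0.6  0.6 -1.3]
top ((528.7611694335938, -135.61610412597656), (102.95880126953125, 137.69627380371094), 83.39661407470703) 3487 [6.85576173 0.08510312 0.        ]
scene ((529.0633544921875, -135.94088745117188), (105.07197570800781, 142.32839965820312), 83.06327819824219) 2596 [7.14191419 0.42411892 0.        ]
```

View pics/scene5.png

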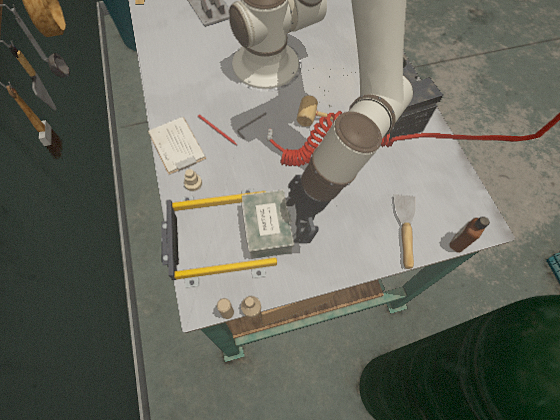

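Tin (268,222) has entered the lane, with a visible gap to the far rail (~(255,258)). Continue.

```bash
for i in 1 2; do python3 -m inch '[{"rx":0,"ry":0,"rz":0,"x":0.018,"y":0,"z":-0.056,"grip":1},{"rx":0,"ry":0,"rz":0,"x":0.035,"y":0,"z":-0.112,"grip":1},{"rx":0,"ry":0,"rz":0,"x":0.05,"y":0,"z":-0.168,"grip":1},{"rx":0,"ry":0,"rz":0,"x":0.067,"y":0,"z":-0.224,"grip":1},{"rx":0,"ry":0,"rz":0,"x":0.083,"y":0,"z":-0.28,"grip":1},{"rx":0,"ry":0,"rz":0,"x":0.1,"y":0,"z":-0.336,"grip":1},{"rx":0,"ry":0,"rz":0,"x":0.117,"y":0,"z":-0.392,"grip":1},{"rx":0,"ry":0,"rz":0,"x":0.133,"y":0,"z":-0.448,"grip":1},{"rx":0,"ry":0,"rz":0,"x":0.15,"y":0,"z":-0.504,"grip":1},{"rx":0,"ry":0,"rz":0,"x":0.165,"y":0,"z":-0.56,"grip":1}]'|sed -n 4p
python3 - <<'E'
from h import *
to([115,0,10])
for n in ['top','scene']:
    p,d=r.camera(n)
    t,k=tin(n,p,d);print(n,t,k,lane(np.r_[np.array(t[0])/1e3,0]))
E
done
```

```text
wrist_force: [-0.1, 1.7, 1.7]
at lane [22.3  1.  11.4] t 10.95 shift [ 0.226  0.01  -0.739] tool y,z yaw rel lane [-89.9, -179.9] q [ 0.13  0.52 -0.64  0.55 -0.54 -0.74] F [-0.1  1.7  1.7]
top ((520.735595703125, -205.1015625), (104.7842788696289, 137.71896362304688), 83.3913803100586) 3549 [76.80479621  0.46251707  0.        ]
scene ((520.820068359375, -204.95025634765625), (105.57136535644531, 141.7816925048828), 83.36833953857422) 2649 [76.64443429  0.52820965  0.        ]
wrist_force: [1.3, 2.8, -0.0]
at lane [92.4  1.  11. ] t 11.8833 shift [ 0.061  0.009 -0.179] tool y,z yaw rel lane [-89.9, -179.9] q [-0.01  0.52 -0.65  0.61 -0.51 -0.66] F [ 1.3  2.8 -0. ]
top ((512.7686767578125, -274.11041259765625), (106.11477661132812, 137.79132080078125), 83.37825012207031) 3512 [146.27360955   0.84092284   0.        ]
scene ((513.0738525390625, -274.3525390625), (106.2607421875, 141.8667755126953), 83.22549438476562) 2707 [146.47734109   1.17298074   0.        ]
```

```bash
python3 -m inch '[{"rx":0,"ry":0,"rz":0,"x":0.011,"y":0,"z":-0.04,"grip":1},{"rx":0,"ry":0,"rz":0,"x":0.023,"y":0,"z":-0.08,"grip":1},{"rx":0,"ry":0,"rz":0,"x":0.035,"y":0,"z":-0.115,"grip":1},{"rx":0,"ry":0,"rz":0,"x":0.043,"y":0,"z":-0.14,"grip":1},{"rx":0,"ry":0,"rz":0,"x":0.043,"y":0,"z":-0.145,"grip":1}]'|sed -n '2p;4p'
for i in 1 2 3; do python3 -m inch '[{"rx":0,"ry":0,"rz":0,"x":0.003,"y":0,"z":-0.008,"grip":1},{"rx":0,"ry":0,"rz":0,"x":0.005,"y":0,"z":-0.016,"grip":1},{"rx":0,"ry":0,"rz":0,"x":0.005,"y":0,"z":-0.016,"grip":1}]'|sed -n '2p;4p'; done
python3 - <<'E'
from h import *
to([115,0,10])
for n in ['top','scene']:
    p,d=r.camera(n)
    t,k=tin(n,p,d);print(n,t,k,lane(np.r_[np.array(t[0])/1e3,0]))
E
```

```text
eef_pos: [0.5175, -0.2383, 0.0109]
wrist_force: [-0.1, 0.3, -0.8]
eef_pos: [0.5172, -0.24, 0.0109]
wrist_force: [0.3, -0.0, -0.3]
eef_pos: [0.517, -0.242, 0.0109]
wrist_force: [-0.4, 0.2, 0.8]
eef_pos: [0.5172, -0.2436, 0.0109]
wrist_force: [0.6, 4.7, 0.6]
at lane [115.5   1.6  10.9] t 13.15 shift [0.006 0.013 0.006] tool y,z yaw rel lane [-89.9, -180.0] q [-0.06  0.53 -0.64  0.62 -0.5  -0.63] F [0.6 4.7 0.6]
top ((511.1128845214844, -297.1947021484375), (105.3508071899414, 139.89590454101562), 83.42833709716797) 3490 [169.39055286   1.96947548   0.        ]
scene ((511.6269226074219, -295.8699035644531), (106.24433898925781, 142.413330078125), 82.92909240722656) 2707 [168.01355685   2.32070418   0.        ]
```

```bash
for i in 1 2; do python3 -m inch '[{"rx":0,"ry":0,"rz":0,"x":0.002,"y":0,"z":-0.008,"grip":1},{"rx":0,"ry":0,"rz":0,"x":0.003,"y":0,"z":-0.01,"grip":1},{"rx":0,"ry":0,"rz":0,"x":0.003,"y":0,"z":-0.01,"grip":1}]'|sed -n '2p;4p'; done
python3 - <<'E'
from h import *
to([115,0,10]);print(r.state()['torque'])
for n in ['top','scene']:
    p,d=r.camera(n)
    t,k=tin(n,p,d);print(n,t,k,lane(np.r_[np.array(t[0])/1e3,0]))
    cv2.imwrite(f'pics/{n}6.png',p[...,::-1])
E
```

```text
eef_pos: [0.5173, -0.2439, 0.0109]
wrist_force: [0.4, 11.6, 2.8]
eef_pos: [0.5173, -0.2441, 0.0109]
wrist_force: [-0.9, 17.6, 5.5]
at lane [115.9   1.7  10.9] t 13.75 shift [0.005 0.014 0.009] tool y,z yaw rel lane [-89.8, -179.9] q [-0.06  0.53 -0.64  0.62 -0.49 -0.62] F [-0.9 17.6  5.5]
[ 4.97588215  0.63257524 -0.86018029]
top ((511.17352294921875, -298.3934631347656), (103.42837524414062, 140.1073455810547), 83.0328369140625) 3491 [170.57340009   2.17364851   0.        ]
scene ((511.39385986328125, -295.91082763671875), (106.3659896850586, 142.03369140625), 83.02561950683594) 2696 [168.08217711   2.09423447   0.        ]
```

View pics/top6.png

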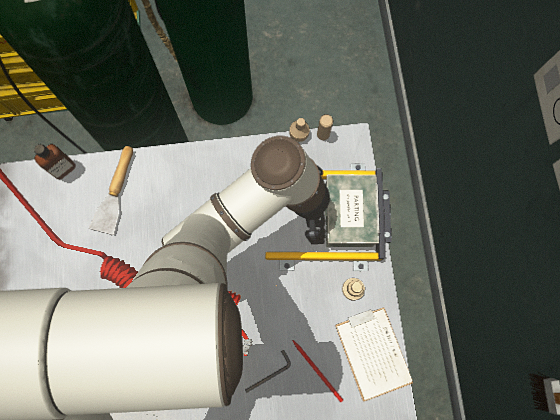

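Tin stands against the stop (≈(378,212)), square with gaps to both rails; contact force 17 N confirms seating. Withdraw straight back, then up.

```bash
python3 -m inch '[{"rx":0,"ry":0,"rz":0,"x":-0.01,"y":0,"z":0.03,"grip":1},{"rx":0,"ry":0,"rz":0,"x":-0.03,"y":0,"z":0.1,"grip":1},{"rx":0,"ry":0,"rz":0,"x":-0.08,"y":0,"z":0.25,"grip":1},{"rx":0,"ry":0,"rz":0,"x":-0.15,"y":0,"z":0.45,"grip":1},{"rx":0,"ry":0,"rz":0,"x":-0.23,"y":0,"z":0.7,"grip":1},{"rx":0,"ry":0,"rz":0,"x":-0.3,"y":0,"z":0.96,"grip":1},{"rx":0,"ry":0,"rz":0,"x":-0.3,"y":0,"z":0.96,"grip":1}]'|sed -n '2p;4p'
for i in 1 2; do python3 -m inch '[{"rx":0,"ry":0,"rz":0,"x":-0.3,"y":0,"z":0,"grip":1},{"rx":0,"ry":0,"rz":0,"x":-0.6,"y":0,"z":0,"grip":1},{"rx":0,"ry":0,"rz":0,"x":-0.9,"y":0,"z":0,"grip":1},{"rx":0,"ry":0,"rz":0,"x":-0.9,"y":0,"z":0,"grip":1},{"rx":0,"ry":0,"rz":0,"x":-0.9,"y":0,"z":0,"grip":1}]'|sed -n '2p;4p'; done
python3 - <<'E'
from h import *
print(r.state()['time_s'])
for n in ['top','scene']:
    p,d=r.camera(n)
    t,k=tin(n,p,d);print(n,t,k,lane(np.r_[np.array(t[0])/1e3,0]))
    cv2.imwrite(f'pics/{n}7.png',cv2.resize(p[120:320,240:420] if n=='top' else p[150:330,130:310],None,fx=3,fy=3,interpolation=cv2.INTER_CUBIC)[...,::-1])
E
```

```text
eef_pos: [0.5328, -0.1227, 0.0135]
wrist_force: [-0.5, -0.9, -0.4]
eef_pos: [0.5352, -0.0962, 0.1189]
wrist_force: [0.0, -0.7, -0.3]
eef_pos: [0.5376, -0.0668, 0.2211]
wrist_force: [0.0, -0.3, -1.0]
15.2667
top ((511.1199645996094, -297.480712890625), (105.46934509277344, 139.90257263183594), 83.3707504272461) 3552 [169.67365401   2.01085447   0.        ]
scene ((511.4971923828125, -296.3153991699219), (105.58788299560547, 142.337158203125), 83.02561950683594) 2726 [168.47142549   2.24541204   0.        ]
```

View pics/scene7.png

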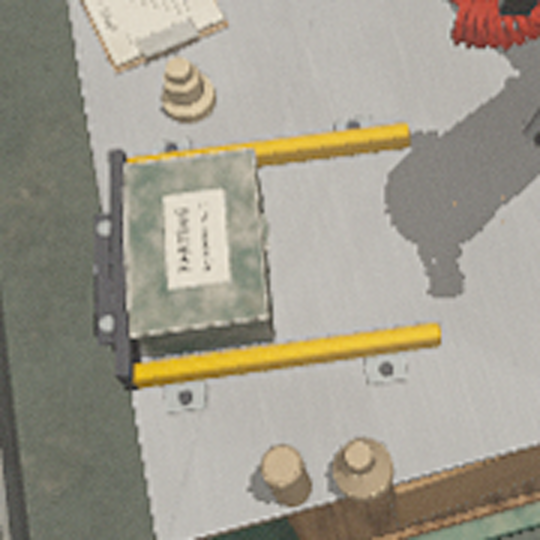

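View pics/top7.png

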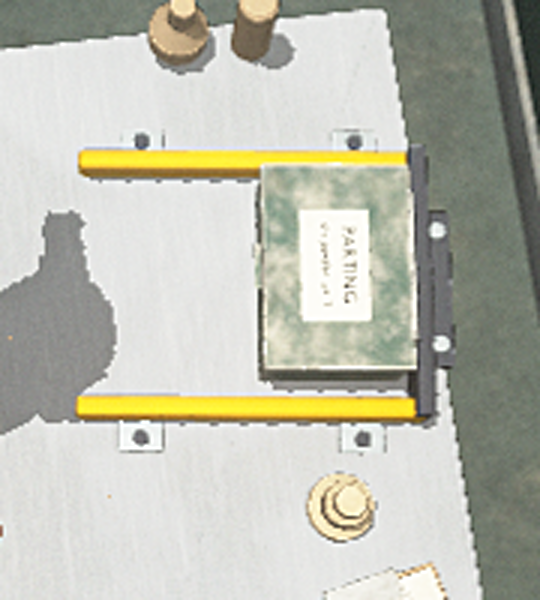

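Both crops show the tin flush against the stop pad and square. The rails' lines are parallel to its sides, the cores are standing, and the arm is clear.

```bash
python3 -c "
from rig import r
print(r.state()['time_s'],r.state()['joint_velocities']);print(r.sign_off())"
```

```text
15.3667 [-0.00230265  0.01261204 -0.01105638  0.00182757 -0.00048873  0.00164293]
the job is handed in; nothing more can be done
None
```

The green tin is standing squarely against the rubber stop at the end of the lane, and I handed the job in at 15.4 s.

- **How it was done:** I pushed the tin sideways with the fingers to centre and square it before the mouth. Then I pushed it from behind with both open fingers, tilted about 16° so they bore on the body below the lip. When it reached the stop the contact force rose to about 18 N. I then drew the fingers straight back and up.
- **Square and centred:** the tin's angle was 83.0° and 83.4° in the two views, against 83.1° for the lane. It sits about 2 mm to the far side of the lane's middle, out of 9 mm free on each side.
- **Depth down the lane:** after allowing about 2 mm for the lip, the tin's middle measured 170 to 172 mm from the mouth, where 172 mm is fully home. The two views differ by 1 to 2 mm, which is within the calibration.
- **Rails and cores:** no rail contact showed in the pictures or the force readings, but nothing measured it directly. In the last pictures the cores look standing where they were. I judged that by eye, not by measurement.

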